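# Set out the lid stay and hold the case lid at the set angle

### The job

I am about to screw a stay onto the lid of the low wooden case. Lay the flat steel strap and the folding hex-key set lengthwise and flat in the two open bays at the front of the case, let go, one in each (either way round), with the lid still shut. Then swing the lid up until it is parallel with the steel set arm on the side of the case, and finish while still holding it there; leave the set arm and the other things on the bench as they are.

Things in the scene. Friction and masses are not known exactly. Their poses are not given: they have to be found in the camera images.
- case: low wooden case fixed to the bench, 286 mm deep (x) and 192 mm wide (y), z up. Origin on the bench below a point 23 mm behind the middle of its depth; its x points away from its front. The front part (x -166 to -21 mm) is two open bays side by side with walls 19 mm high and 6 mm thick; the rear part (x -21 to 120 mm) is a bin 51 mm high closed by the lid. A small upright cheek stands on its left (+y) side at the back, 78 mm high, carrying the set arm
- bay_left (a point): centre of the floor of the left (+y) bay, at 5 mm height over the bench; axes as the case's. The bay is inside 138 mm long (x) by 87 mm wide (y), its walls rise 14 mm above its floor
- bay_right (a point): the same for the right (-y) bay
- lid (a joint): angle of the case lid, rad: 0 shut and level, grows as the front edge swings up about the hinge at the rear (up to 1.7). Hinge axis parallel to the case's y through case point (120, 0, 52) mm. The hinge is free: the lid, a plywood board 140 x 196 x 9 mm (0.2 to 0.4 kg), falls shut when let go
- lid_grip (a point): centre of the round head of the lid's grip: a dark steel disc of 28 mm diameter, 14 mm thick along the case's y with flat faces, on a 20 mm wide stem of the same thickness near the middle of the lid's front edge. With the lid shut it is 120 mm in front of the hinge axis and 40 mm above it, 31 mm above the lid's upper face; it swings with the lid. Its x points along the lid from front edge to hinge, z out of the upper face. It may turn between the fingers while the lid swings
- set_arm (a joint): angle of the steel set arm, rad, same axis, zero and sense as the lid: the lid is parallel to it when both joints read the same. Stiff, stays as set (between 0.55 and 0.95)
- set_arm_tip (a point): tip of the set arm, a bare steel bar 10 mm wide, 4 mm thick, reaching 118 mm from the lid's hinge axis, 111 mm to the left of the case's middle; x points from tip to hinge
- stay: lid stay: flat steel strap with round ends, 24 x 110 x 8 mm, long along its y, about 0.12 kg, with two screw holes and a slot; lies on the bench. Origin at the centre of its underside
- hex_keys: folding hex-key set, dark body with bright keys, 30 x 105 x 19 mm, long along its y, about 0.14 kg; lies on the bench. Origin at the centre of its underside; the solid body to grip reaches from y -38 to +52 mm, 30 mm wide and 16 mm high
- measure: bystander: tape measure, 35 x 95 x 65 mm, behind the case
- tape: bystander: black roll of tape, 106 mm across, 19 mm high, to the right of the case

How it is judged:
On the way, in this order (a step that is already met when the one before it is completed fails the run):
1. strap and hex-key set lie flat, one in each bay, let go, the lid still shut (((x of stay in the frame of bay_left between -0.03 and 0.03 m and y of stay in the frame of bay_left between -0.036 and 0.036 m and z of stay in the frame of bay_left below 0.024 m and angle between the y axis of stay and the x axis of bay_left, either way round below 0.5 rad and angle between the z axis of stay and the z axis of bay_left, either way round below 0.15 rad and x of hex_keys in the frame of bay_right between -0.03 and 0.03 m and y of hex_keys in the frame of bay_right between -0.036 and 0.036 m and z of hex_keys in the frame of bay_right below 0.024 m and angle between the y axis of hex_keys and the x axis of bay_right, either way round below 0.5 rad and angle between the z axis of hex_keys and the z axis of bay_right, either way round below 0.15 rad) or (x of stay in the frame of bay_right between -0.03 and 0.03 m and y of stay in the frame of bay_right between -0.036 and 0.036 m and z of stay in the frame of bay_right below 0.024 m and angle between the y axis of stay and the x axis of bay_right, either way round below 0.5 rad and angle between the z axis of stay and the z axis of bay_right, either way round below 0.15 rad and x of hex_keys in the frame of bay_left between -0.03 and 0.03 m and y of hex_keys in the frame of bay_left between -0.036 and 0.036 m and z of hex_keys in the frame of bay_left below 0.024 m and angle between the y axis of hex_keys and the x axis of bay_left, either way round below 0.5 rad and angle between the z axis of hex_keys and the z axis of bay_left, either way round below 0.15 rad)) and linear speed of each of stay, hex_keys below 0.02 m/s and contact force between the fingers and stay below 0.1 N and contact force between the fingers and hex_keys below 0.1 N and value of joint lid below 0.1 rad), for 0.2 s.
2. the lid is held parallel to the set arm (angle between the x axis of lid_grip and the x axis of set_arm_tip, either way round below 0.09 rad and value of joint lid above 0.4 rad and contact force between the fingers and lid above 0.5 N), for 0.2 s.
At the end, for the whole second after the job is handed in: The fingers hold the lid (contact over 0.5 N), still, within 0.09 rad (5 degrees) of parallel to the set arm; strap and hex-key set lie flat, released and lengthwise, one in each front bay (all of step 2 and ((x of stay in the frame of bay_left between -0.03 and 0.03 m and y of stay in the frame of bay_left between -0.036 and 0.036 m and z of stay in the frame of bay_left below 0.024 m and angle between the y axis of stay and the x axis of bay_left, either way round below 0.5 rad and angle between the z axis of stay and the z axis of bay_left, either way round below 0.15 rad and x of hex_keys in the frame of bay_right between -0.03 and 0.03 m and y of hex_keys in the frame of bay_right between -0.036 and 0.036 m and z of hex_keys in the frame of bay_right below 0.024 m and angle between the y axis of hex_keys and the x axis of bay_right, either way round below 0.5 rad and angle between the z axis of hex_keys and the z axis of bay_right, either way round below 0.15 rad) or (x of stay in the frame of bay_right between -0.03 and 0.03 m and y of stay in the frame of bay_right between -0.036 and 0.036 m and z of stay in the frame of bay_right below 0.024 m and angle between the y axis of stay and the x axis of bay_right, either way round below 0.5 rad and angle between the z axis of stay and the z axis of bay_right, either way round below 0.15 rad and x of hex_keys in the frame of bay_left between -0.03 and 0.03 m and y of hex_keys in the frame of bay_left between -0.036 and 0.036 m and z of hex_keys in the frame of bay_left below 0.024 m and angle between the y axis of hex_keys and the x axis of bay_left, either way round below 0.5 rad and angle between the z axis of hex_keys and the z axis of bay_left, either way round below 0.15 rad)) and linear speed of each of stay, hex_keys below 0.02 m/s and contact force between the fingers and stay below 0.1 N and contact force between the fingers and hex_keys below 0.1 N and velocity of joint lid between -0.05 and 0.05 rad/s); the arm keeps its last pose, push and grip.
It fails at once if the set arm is shifted (tip by more than 10 mm) (distance of set_arm_tip from where it was at the start of the episode above 0.01 m).
It fails at once if a bystander is pushed more than 30 mm (distance of any of measure, tape from where it was at the start of the episode above 0.03 m).
It also fails if it takes over 67 s, if anything falls off the work surface, if the arm or the gripper's body presses on something with over 40 N, if the wrist force passes 120 N, or if a joint passes its speed limit or range.

### The arm

A 7-joint arm with a two-finger parallel gripper is mounted at the origin on a cart in front of the work surface, level with it; the furniture and walls round the work are solid. World frame = base frame: x ahead of the robot, y to its left, z up, the work surface at z = 0. Lengths are in m, angles in rad, forces in N, time in s.
With the tool pointing down it reaches from about 0.375 to 0.925 m from the base axis. Payload 3.1 kg.
Tool frame: the origin (TCP) lies between the finger pads; the fingertips stand 19 mm ahead of it and the grasp point (between the pads) is the TCP; z points along the fingers, y is the line along which they close (so a half turn about z gives the same grasp; the last joint's range is limited). The gripper opens to 85 mm and grips with 20 to 120 N. Pads are 22 mm wide; open, the fingers measure 114 mm over their backs; the gripper's body (76 mm by 85 mm) begins 54 mm behind the grasp point. The pads swing forward as they close: fully open they stand 13 mm farther back than shut.
Start: joints at [-1.38, 0.383, 0.044, 1.598, -0.018, 1.161, -0.05], TCP at [0.185, 0.623, 0.25] pointing down, gripper open.
Joint ranges: [-2.61, 2.61], [-0.41, 2.15], [-1.48, 1.57], [0, 2.5], [-1.57, 4.71], [0.05, 1.97], [-2.85, 2.85]. Speed limits (rad/s): [2.79, 2.79, 3.14, 3.14, 3.14, 3.14, 3.14].

### API

Orientations are given as a unit quaternion [x, y, z, w].
In Python, from bench import move_ptp, movel, move_j, move_gripper, pause, inverse_kinematics, read_camera, camera_params, MotionError, sign_off, look_for, tip_of, read_time_s, read_qpos, read_joint_vel, read_effort, read_eef_pos, read_tcp_rot, read_ft_force, read_ft_torque, read_finger_gap, read_grasp_force gives the robot as it stands. Calls block until the motion is done:
- move_ptp(position, orientation): joint-space move of the TCP to a pose.
- movel(position, orientation=None, speed=0.15): straight line of the TCP; orientation=None keeps the orientation; speed is the mean speed in m/s.
- move_j(angles): joint-space move.
- move_gripper(opening, effort=None): finger opening in m; effort is the grip in N (None keeps the last); returns when the fingers have stopped.
- pause(seconds).
- inverse_kinematics(position, orientation): joint angles nearest the present ones, or None.
- read_camera(name): name is "scene" or "top"; returns the picture (384x512x3 uint8, red, green, blue); there is no depth.
- camera_params(name): a dict with "K" (3x3 intrinsics, pixels), "dist_coeffs" ([k1, k2, p1, p2, k3] as OpenCV has them; the pictures are not rectified), "camera_from_world" (4x4, takes a point from world to camera coordinates). Camera axes: x right, y down, z forward; pixel columns grow to the right and rows downward; lengths in m; the calibration is good to about 2 mm. A picture is of the moment at which its call begins. camera_params takes no time and is no camera call.
A pose or a line that the arm cannot do raises MotionError and nothing moves.
- sign_off(): hands the job in; it is judged then, once.
Trained networks look in the newest picture that a camera, given by its name, has taken for a name from the list of things; names that differ only in an ending like _2 or _b are one class to them, and where a whole thing is asked for, a point or a joint stands for the part that bears it (a point fixed in the world has none). Each returns a list of dicts, best first, with "confidence" (0 to 1); they miss things now and then, are a little off and sometimes report something else, mostly with a low value. They report only what shows in the picture. A call takes as long as a camera call.
- look_for(camera, name): "at" ([column, row] in pixels, amid what is visible of it).
- tip_of(camera, name): "at" ([column, row] in pixels: a listed point, or the origin of a listed thing).
Readings, each from a call of its own:
- read_time_s(): time.
- read_qpos(): joint angles.
- read_joint_vel(): joint speeds.
- read_effort(): joint torques, N m.
- read_eef_pos(): TCP position.
- read_tcp_rot(): TCP orientation.
- read_ft_force(): force on the tool from outside, world axes, zero at the start.
- read_ft_torque(): the same for the moment, N m.
- read_finger_gap(): finger opening in m.
- read_grasp_force(): force on a finger pad.
Only numpy, scipy, OpenCV 4.12 (cv2) and the standard library are available. Lean on these libraries where they do the work, as an engineer would, in place of code of your own. Each camera call takes 0.05 s, during which the arm holds its last target. There are 200 camera calls.

## Working session

There is one attempt and no reset: what is moved stays moved. The work goes in short steps, each a Python script; the robot and the scene stay as the last script left them, time stands still between calls to the robot, and variables do not carry over. Pictures are saved under pics/ and viewed, at most 10 in all, crops included, and the job is handed in when it is done.

```bash
ls; mkdir -p pics; python3 - <<'E'
from bench import *
import cv2, numpy as np
ims=[]
for c in("scene","top"):
    im=read_camera(c); cv2.imwrite(f"pics/{c}0.png",im[:,:,::-1])
    p=camera_params(c); print(c,np.round(p["K"],1).tolist(),p["dist_coeffs"]); print(np.round(p["camera_from_world"],3).tolist())
    for n in("case","bay_left","bay_right","lid_grip","set_arm_tip","stay","hex_keys","measure","tape"):
        r=tip_of(c,n)[:2]; q=look_for(c,n)[:2]
        print(n,[(np.round(d["at"]).tolist(),round(d["confidence"],2)) for d in r],[(np.round(d["at"]).tolist(),round(d["confidence"],2)) for d in q])
print(read_time_s(),read_tcp_rot())
E
```

```text
pics
scene [[489.8, 0.0, 253.9], [0.0, 489.8, 189.0], [0.0, 0.0, 1.0]] [-0.07016514  0.          0.          0.          0.        ]
[[0.6, -0.8, -0.023, -0.416], [-0.44, -0.306, -0.844, 0.294], [0.668, 0.517, -0.535, 1.134], [0.0, 0.0, 0.0, 1.0]]
case [([244.0, 211.0], 0.74)] [([238.0, 206.0], 0.63)]
bay_left [([215.0, 217.0], 0.69)] [([243.0, 210.0], 0.83)]
bay_right [([235.0, 232.0], 0.74)] [([246.0, 212.0], 0.65)]
lid_grip [([244.0, 185.0], 0.71), ([246.0, 211.0], 0.3)] [([258.0, 188.0], 0.84)]
set_arm_tip [([228.0, 159.0], 0.49)] [([234.0, 161.0], 0.54)]
stay [([286.0, 276.0], 0.64)] [([286.0, 277.0], 0.93)]
hex_keys [([208.0, 175.0], 0.7), ([251.0, 166.0], 0.55)] [([208.0, 169.0], 0.68)]
measure [([250.0, 166.0], 0.77)] [([248.0, 155.0], 0.54)]
tape [([349.0, 220.0], 0.72)] [([346.0, 220.0], 0.97)]
top [[372.4, 0.0, 258.0], [0.0, 372.4, 191.7], [0.0, 0.0, 1.0]] [-0.02812517  0.          0.          0.          0.        ]
[[0.021, -1.0, 0.018, -0.097], [-0.999, -0.022, -0.046, 0.573], [0.046, -0.017, -0.999, 1.207], [0.0, 0.0, 0.0, 1.0]]
case [([257.0, 195.0], 0.67)] [([256.0, 204.0], 0.57)]
bay_left [([233.0, 222.0], 0.87), ([220.0, 178.0], 0.5)] [([251.0, 197.0], 0.57)]
bay_right [([262.0, 226.0], 0.55)] [([256.0, 198.0], 0.88)]
lid_grip [([260.0, 195.0], 0.77)] [([264.0, 180.0], 0.83)]
set_arm_tip [([222.0, 176.0], 0.61)] [([225.0, 166.0], 0.44)]
stay [([333.0, 250.0], 0.61)] [([330.0, 250.0], 0.47)]
hex_keys [([179.0, 166.0], 0.8)] [([178.0, 162.0], 0.7)]
measure [([212.0, 128.0], 0.53)] [([208.0, 124.0], 0.62)]
tape [([339.0, 157.0], 0.74), ([237.0, 218.0], 0.29)] [([328.0, 161.0], 0.69), ([254.0, 200.0], 0.53)]
1.9 [ 1.43872037e-01  9.89596300e-01 -3.70855238e-06 -4.13480811e-06]
```

```bash
python3 - <<'E'
import cv2
a=cv2.imread("pics/top0.png")[90:300,130:410]; cv2.imwrite("pics/top0c.png",cv2.resize(a,(800,600),interpolation=cv2.INTER_CUBIC))
a=cv2.imread("pics/scene0.png")[110:320,150:430]; cv2.imwrite("pics/scene0c.png",cv2.resize(a,(800,600),interpolation=cv2.INTER_CUBIC))
E
```

```text
(no output)
```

View pics/top0c.png

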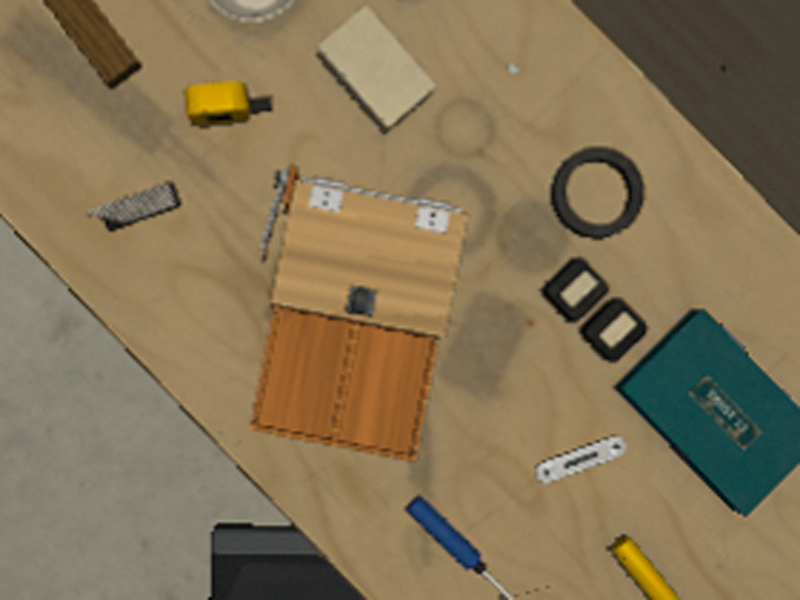

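View pics/scene0c.png

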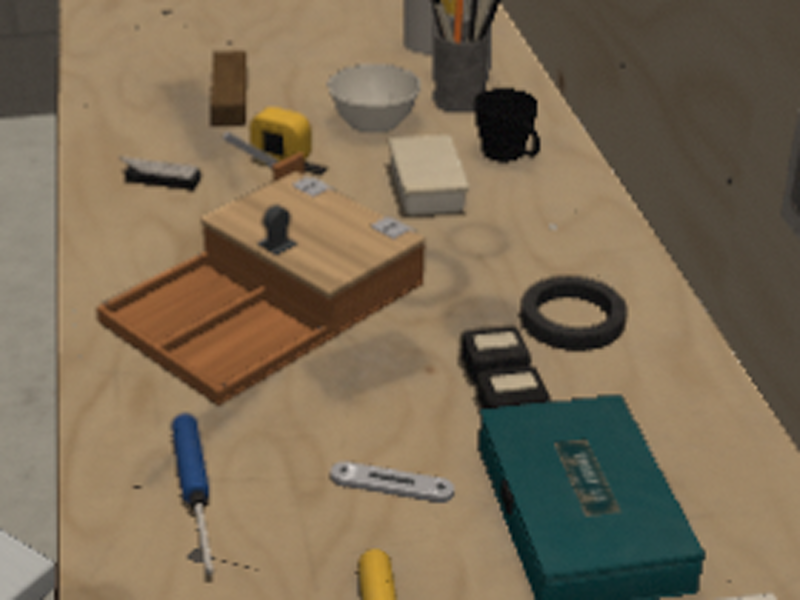

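```bash
cat > h.py <<'E'
import numpy as np, cv2
from bench import camera_params
P={c:camera_params(c) for c in("scene","top")}
def proj(c,X):
    p=P[c];T=np.array(p["camera_from_world"]);R=cv2.Rodrigues(T[:3,:3])[0]
    return cv2.projectPoints(np.atleast_2d(X).astype(float),R,T[:3,3],np.array(p["K"],float),np.array(p["dist_coeffs"],float))[0][:,0]
def onplane(c,uv,z):
    p=P[c];T=np.array(p["camera_from_world"]);n=cv2.undistortPoints(np.array([[uv]],float),np.array(p["K"],float),np.array(p["dist_coeffs"],float))[0,0]
    d=T[:3,:3].T@np.r_[n,1];o=-T[:3,:3].T@T[:3,3]
    return (o+d*(z-o[2])/d[2])[:2]
off={"top":(130,90),"scene":(150,110)}
def px(c,uv): return np.array(uv)/(800/280)+off[c]
def cw(q,X):
    c,s=np.cos(q[2]),np.sin(q[2]);X=np.atleast_2d(X)
    return X@np.array([[c,s,0],[-s,c,0],[0,0,1]])+[q[0],q[1],0]
E
cat > fit.py <<'E'
from h import *
from scipy.optimize import least_squares
obs=[("top",(252,430),(-.166,.096,.019)),("top",(415,460),(-.166,-.096,.019)),("top",(272,306),(-.02,.098,.061)),("top",(438,336),(-.02,-.098,.061)),("top",(467,212),(.12,-.098,.061)),("top",(298,180),(.12,.098,.061)),
("scene",(98,310),(-.166,.096,.019)),("scene",(220,387),(-.166,-.096,.019)),("scene",(220,403),(-.166,-.096,0)),("scene",(328,293),(-.02,-.098,.061)),("scene",(424,238),(.12,-.098,.061)),("scene",(203,217),(-.02,.098,.061))]
f=lambda q:np.concatenate([(proj(c,cw(q,X))[0]-px(c,u)) for c,u,X in obs])
r=least_squares(f,[.57,-.1,-.2]);q=r.x
print("case",q);print(np.round(r.fun.reshape(-1,2),1).tolist())
g=cw(q,[0,0,.092])
for n,X in dict(bl=(-.0935,.0465,.005),br=(-.0935,-.0465,.005),grip=(0,0,.092)).items(): print(n,cw(q,X).round(4),proj("top",cw(q,X)).round(1),proj("scene",cw(q,X)).round(1))
print("gripobs",px("top",(361,300)),px("scene",(277,215)))
for th in np.arange(.55,.96,.05):
    X=cw(q,[.12-.118*np.cos(th),.111,.052+.118*np.sin(th)]);print(round(th,2),proj("top",X).round(1),proj("scene",X).round(1))
print("tipobs",px("top",(265,258)),px("scene",(228,137)))
for n,z,pts in(("stay",.008,dict(top=[(540,475),(622,445)],scene=[(338,470),(450,490)])),("hex",.016,dict(top=[(107,220),(178,192)],scene=[(125,171),(199,177)]))):
    for c in pts:
        a,b=[onplane(c,px(c,u),z) for u in pts[c]];print(n,c,a.round(4),b.round(4),"mid",((a+b)/2).round(4),"yaw",np.arctan2(*(b-a)[::-1]).round(3),np.linalg.norm(b-a).round(4))
E
python3 fit.py
```

```text
case [ 0.56057251 -0.07777106 -0.1689885 ]
[[-1.1, 0.2], [-0.1, 0.9], [-1.0, -1.1], [2.0, 0.2], [0.0, 0.2], [-1.6, -0.4], [-0.7, -1.1], [-0.3, 1.6], [0.0, 1.5], [1.2, -0.5], [1.4, -0.7], [-0.4, -0.1]]
bl [[ 0.4762 -0.0162  0.005 ]] [[236.5 221.5]] [[214.  217.9]]
br [[ 0.4606 -0.1079  0.005 ]] [[264.3 226.8]] [[234.9 231.5]]
grip [[ 0.5606 -0.0778  0.092 ]] [[256.1 195.3]] [[247.1 186.7]]
gripobs [256.35 195.  ] [246.95 185.25]
0.55 [[221.2 181.8]] [[226.8 164.7]]
0.6 [[221.3 180.6]] [[227.5 162.9]]
0.65 [[221.4 179.3]] [[228.3 161.1]]
0.7 [[221.5 178. ]] [[229.1 159.4]]
0.75 [[221.6 176.6]] [[230.  157.6]]
0.8 [[221.8 175.1]] [[231.  155.9]]
0.85 [[222.  173.5]] [[232.  154.3]]
0.9 [[222.2 171.9]] [[233.  152.7]]
0.95 [[222.4 170.2]] [[234.1 151.1]]
tipobs [222.75 180.3 ] [229.8  157.95]
stay top [ 0.3678 -0.2897] [ 0.4038 -0.3842] mid [ 0.3858 -0.3369] yaw -1.207 0.1012
stay scene [ 0.3673 -0.2902] [ 0.4024 -0.3836] mid [ 0.3848 -0.3369] yaw -1.211 0.0998
hex top [0.6498 0.2136] [0.6839 0.1333] mid [0.6669 0.1735] yaw -1.169 0.0873
hex scene [0.6375 0.2129] [0.6768 0.1309] mid [0.6572 0.1719] yaw -1.123 0.0909
```

```bash
cat > r.py <<'E'
from bench import *
from h import *
CASE=np.array([.5606,-.0778,-.169])
def Q(phi): return [float(np.cos(phi/2)),float(np.sin(phi/2)),0.,0.]
def pt(x): return [float(v) for v in x]
def pick(xy,phi,z=.021,op=.06):
    move_gripper(op,40); move_ptp([*pt(xy),.15],Q(phi)); movel([*pt(xy),z],speed=.12)
    move_gripper(0,40); print("gap",read_finger_gap(),read_grasp_force(),read_time_s())
def place(xy,phi,z):
    move_ptp([*pt(xy),.17],Q(phi)); print("gap",read_finger_gap())
    movel([*pt(xy),z],speed=.12); print(read_ft_force()); move_gripper(.046); movel([*pt(xy),.17],speed=.2); print(read_time_s())
PC=np.pi-.169
E
python3 - <<'E'
from r import *
for p,f in(((.385,-.337,.021),1.932),((.661,.1727,.021),1.99),((.4606,-.1079,.027),PC),((.4762,-.0162,.027),PC),((.5606,-.0778,.092),PC),((.50,-.067,.16),PC)):
    q=inverse_kinematics(list(p),Q(f));q2=inverse_kinematics(list(p),Q(f-np.pi));print(p,None if q is None else np.round(q,2),None if q2 is None else np.round(q2,2))
move_ptp([.385,-.337,.2],Q(1.932))
pick((.385,-.337),1.932)
movel([.385,-.337,.17],speed=.2)
place(cw(CASE,[-.0935,-.0465,0])[0,:2],PC,.027)
move_ptp([.661,.1727,.17],Q(1.99))
im=read_camera("top");cv2.imwrite("pics/top1.png",im[:,:,::-1]);im=read_camera("scene");cv2.imwrite("pics/scene1.png",im[:,:,::-1])
a=cv2.resize(im[130:240,150:300],(600,440),interpolation=cv2.INTER_CUBIC);cv2.imwrite("pics/s1c.png",a[:,:,::-1])
E
```

```text
(0.385, -0.337, 0.021) [ 0.04  0.57  0.7   2.09 -0.59  0.68  1.51] [-0.27  0.87  1.14  2.1  -1.06  0.93 -1.27]
(0.661, 0.1727, 0.021) [-0.73  0.78  0.58  1.66 -0.53  0.86  0.49] [-1.12  1.32  1.36  1.68 -1.33  1.34 -2.22]
(0.4606, -0.1079, 0.027) [-0.38  0.47  0.6   2.18 -0.45  0.62  1.94] [-0.54  0.53  0.79  2.19 -0.63  0.66 -1.04]
(0.4762, -0.0162, 0.027) [-0.63  0.49  0.66  2.17 -0.51  0.63  1.8 ] [-0.9   0.67  1.02  2.18 -0.87  0.77 -1.04]
(0.5606, -0.0778, 0.092) [-0.59  0.55  0.81  1.95 -0.52  0.86  1.9 ] [-0.77  0.72  1.09  1.96 -0.78  0.97 -1.03]
(0.5, -0.067, 0.16) [-0.69  0.29  0.85  2.06 -0.27  0.91  1.71] [-0.77  0.32  0.94  2.06 -0.32  0.92 -1.39]
gap 0.022323048292645895 39.387107491493225 7.6583
gap 0.022221969359605197
[ 0.88642096  0.10988748 -1.31792588]
12.0583
```

View pics/s1c.png

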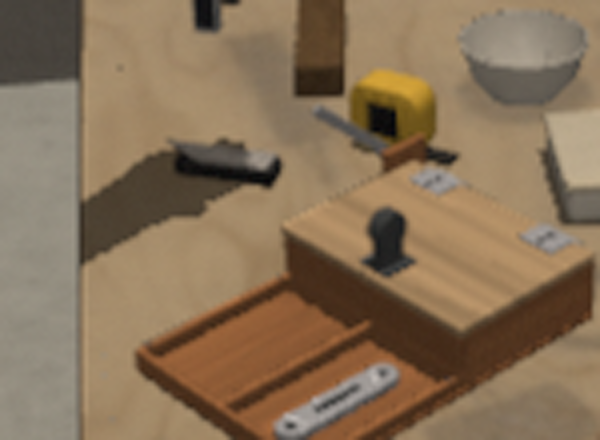

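```bash
python3 - <<'E'
from r import *
pick((.661,.1727),1.99)
movel([.661,.1727,.19],speed=.2)
place(cw(CASE,[-.089,.0465,0])[0,:2],PC,.027)
g=cw(CASE,[-.002,0,0])[0,:2]
move_ptp([*pt(g),.19],Q(PC))
im=read_camera("top");cv2.imwrite("pics/top2.png",im[:,:,::-1]);im=read_camera("scene");cv2.imwrite("pics/scene2.png",im[:,:,::-1])
a=cv2.resize(im[110:250,150:320],(728,600),interpolation=cv2.INTER_CUBIC);cv2.imwrite("pics/s2c.png",a[:,:,::-1])
for c in("top","scene"):
  for n in("stay","hex_keys","set_arm_tip"): print(c,n,[(np.round(d["at"],1).tolist(),round(d["confidence"],2)) for d in tip_of(c,n)[:2]])
for n,X in dict(bl=(-.0935,.0465,.005),br=(-.0935,-.0465,.005)).items(): print(n,proj("top",cw(CASE,X)).round(1),proj("scene",cw(CASE,X)).round(1))
print(read_time_s())
E
```

```text
gap 0.028823398507687826 40.40314793586731 15.6
gap 0.02865119891811968
[-1.89404088  0.70501984  2.81425224]
20.1333
top stay [([261.1, 226.6], 0.54)]
top hex_keys []
top set_arm_tip [([217.8, 179.5], 0.49)]
scene stay [([232.0, 231.5], 0.74), ([243.1, 184.9], 0.46)]
scene hex_keys [([212.7, 220.1], 0.81)]
scene set_arm_tip [([227.8, 159.1], 0.65)]
bl [[236.5 221.5]] [[214.  217.9]]
br [[264.3 226.8]] [[234.9 231.5]]
21.0167
```

View pics/s2c.png

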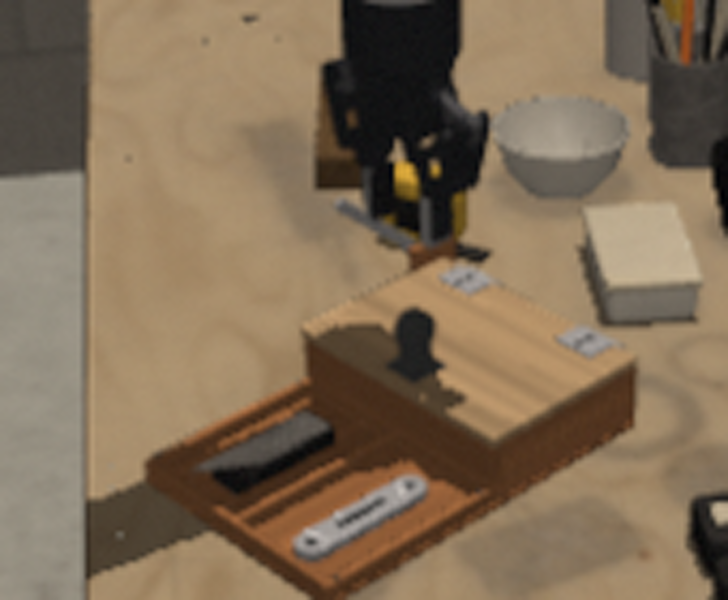

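```bash
cat >> r.py <<'E'
def gp(th): return pt(cw(CASE,[.12-.12*np.cos(th)+.04*np.sin(th),0,.052+.12*np.sin(th)+.04*np.cos(th)])[0])
E
python3 - <<'E'
from r import *
movel(gp(0),Q(PC),speed=.12); print(read_ft_force())
move_gripper(0,30); print("gap",read_finger_gap(),read_grasp_force())
for th in np.arange(.09,.73,.09):
    movel(gp(th),speed=.1); print(round(th,2),read_ft_force().round(1),round(read_finger_gap(),4))
print(read_time_s(),read_ft_torque())
im=read_camera("top");cv2.imwrite("pics/top3.png",im[:,:,::-1]);im=read_camera("scene");cv2.imwrite("pics/scene3.png",im[:,:,::-1])
a=cv2.resize(im[120:240,170:320],(750,600),interpolation=cv2.INTER_CUBIC);cv2.imwrite("pics/s3c.png",a[:,:,::-1])
for n in("lid_grip","set_arm_tip"): print(n,[(np.round(d["at"],1).tolist(),round(d["confidence"],2)) for d in tip_of("scene",n)[:2]])
E
```

```text
[ 0.33286985 -0.27052966  0.66270147]
gap 0.01333896227764234 34.3224462535909
0.09 [0.3 2.3 0.1] 0.0135
0.18 [-0.8  3.9 -0.8] 0.0135
0.27 [-0.6  5.2 -0.9] 0.0136
0.36 [-0.7  6.2 -1.2] 0.0134
0.45 [-0.8  6.  -0.6] 0.0132
0.54 [-1.6  6.  -0.2] 0.0134
0.63 [-0.8  5.4 -0.6] 0.0134
0.72 [-1.   6.2 -0.8] 0.0138
24.5 [ 1.08757593  0.23387194 -0.13477044]
lid_grip [([253.4, 157.8], 0.59)]
set_arm_tip [([235.7, 230.3], 0.72)]
```

View pics/s3c.png

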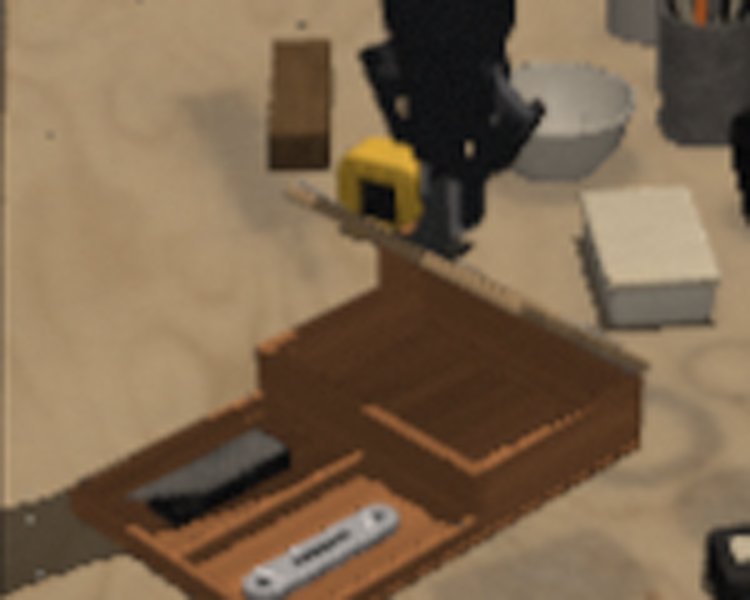

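```bash
python3 - <<'E'
from r import *
def crop(f,c,x0,y0,w,h,s,lines):
    im=cv2.imread(f)[y0:y0+h,x0:x0+w];im=cv2.resize(im,None,fx=s,fy=s,interpolation=cv2.INTER_CUBIC);raw=im.copy()
    for L,col in lines:
        p=((proj(c,L)-[x0,y0]+.5)*s).astype(int)
        cv2.polylines(im,[p.reshape(-1,1,2)],True,col,1)
    return np.hstack([raw,im])
def bar(th,):
    f=np.array([-np.cos(th),0,np.sin(th)]);h=np.array([.12,.111,.052])
    return cw(CASE,[h+a*f+[0,b,0] for a,b in((.0,.005),(.118,.005),(.118,-.005),(0,-.005))])
B=[(bar(.63),(0,0,255)),(bar(.72),(0,255,0)),(bar(.81),(255,0,0))]
a=crop("pics/scene0.png","scene",218,148,40,25,10,B)
b=crop("pics/top0.png","top",210,143,40,45,9,B)
def lid(th):
    f=np.array([-np.cos(th),0,np.sin(th)]);n=np.array([np.sin(th),0,np.cos(th)]);h=np.array([.12,0,.052])
    return cw(CASE,[h+a*f+[0,y,0]+n*t for a,y,t in((0,.098,.009),(.14,.098,.009),(.14,-.098,.009),(0,-.098,.009))])
c=crop("pics/scene3.png","scene",220,148,85,50,5,[(lid(.65),(0,0,255)),(lid(.72),(0,255,0)),(lid(.79),(255,0,0))])
cv2.imwrite("pics/o1.png",a);cv2.imwrite("pics/o2.png",b);cv2.imwrite("pics/o3.png",cv2.resize(c,(800,int(c.shape[0]*800/c.shape[1]))))
E
```

```text
(no output)
```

View pics/o1.png

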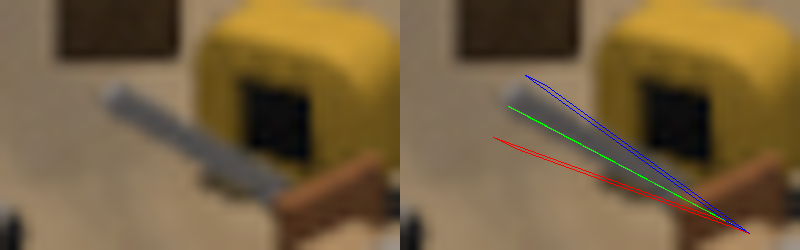

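View pics/o2.png

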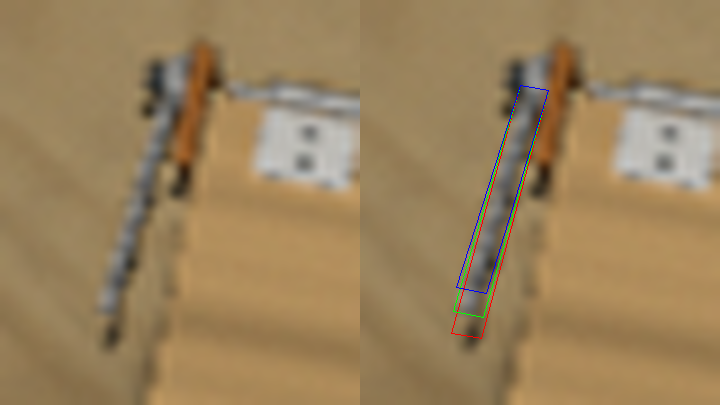

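View pics/o3.png

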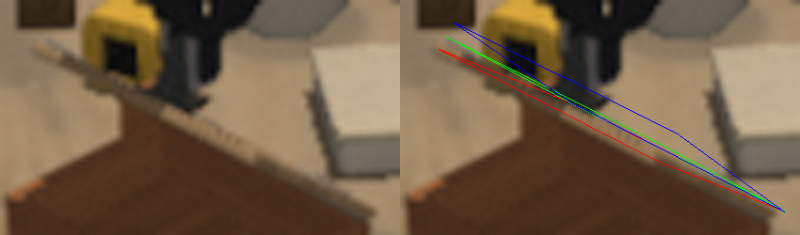

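```bash
python3 - <<'E'
from r import *
def pr(th,a,c,o=0):
    f=np.array([-np.cos(th),0,np.sin(th)]);n=np.array([np.sin(th),0,np.cos(th)]);return proj(c,cw(CASE,np.array([.12,.111,.052])+a*f+o*n))[0]
for name in("scene0","scene1"):
    im=cv2.imread(f"pics/{name}.png");bl,gr,rd=[im[:,:,i].astype(float) for i in range(3)]
    s=rd-bl
    # per-column weighted centre of grayness over a window round the bar
    pts=[]
    for u in range(230,244):
        v0=157+(u-229)*.62; vs=np.arange(int(v0)-3,int(v0)+6)
        bg=np.median(np.r_[s[vs[0]-3:vs[0],u],s[vs[-1]+1:vs[-1]+3,u]]); 
        w=np.clip(40-s[vs,u],0,None) if u<250 else 0
        if w.sum()>20: pts.append((u,(w*vs).sum()/w.sum(),w.sum().round()))
    P_=np.array(pts);print(name,P_.round(2).tolist());k=np.polyfit(P_[:,0],P_[:,1],1,w=np.ones(len(P_)));print("slope",k[0])
print(cv2.imread("pics/scene0.png")[153:172,226:246,2].astype(int)-cv2.imread("pics/scene0.png")[153:172,226:246,0])
for th in(.66,.7,.74,.78,.82):
    a,b=pr(th,.118,"scene"),pr(th,.04,"scene");print(th,a.round(2),b.round(2),"slope",((b-a)[1]/(b-a)[0]).round(3),"top tip up/low",pr(th,.118,"top",.005).round(1),pr(th,.118,"top",-.005).round(1))
print(cv2.imread("pics/top0.png")[168:188,217:230,2].astype(int))
E
```

```text
scene0 [[230.0, 157.94, 122.0], [231.0, 158.5, 108.0], [232.0, 158.98, 116.0], [233.0, 159.61, 113.0], [234.0, 160.15, 106.0], [235.0, 160.76, 98.0], [236.0, 161.42, 101.0], [237.0, 161.91, 100.0], [238.0, 162.93, 118.0], [239.0, 163.64, 124.0], [240.0, 163.94, 122.0], [241.0, 164.3, 124.0], [242.0, 164.33, 139.0], [243.0, 164.52, 164.0]]
slope 0.5545586210766815
scene1 [[230.0, 157.96, 116.0], [231.0, 158.49, 105.0], [232.0, 159.03, 115.0], [233.0, 159.56, 111.0], [234.0, 160.18, 105.0], [235.0, 160.76, 98.0], [236.0, 161.41, 99.0], [237.0, 161.91, 99.0], [238.0, 162.86, 118.0], [239.0, 163.61, 121.0], [240.0, 163.93, 119.0], [241.0, 164.26, 119.0], [242.0, 164.34, 137.0], [243.0, 164.51, 167.0]]
slope 0.552164672566113
[[24 25 24 26 26 26 26 25 24 31 48 62 84 81 82 88 92 87 91 97]
 [36 38 38 40 41 43 43 43 44 47 54 64 82 79 78 83 86 81 86 90]
 [42 46 46 44 46 50 51 52 53 55 56 62 80 78 79 67 56 60 69 81]
 [41 43 34 24 28 40 47 51 52 54 54 60 80 81 80 57 27 22 36 50]
 [39 36 21  8  7 21 31 42 49 55 54 61 78 78 78 62 26  2  1  4]
 [37 34 19  7  4  6  8 22 35 50 56 60 79 77 78 62 27  
[... 1686 characters left out ...]
49 147 118 108 148 154 152 152 128 139]
 [150 151 150 149 149 120 112 153 152 151 150 148 156]
 [148 147 150 137 121 100 112 149 150 150 141 145 157]
 [151 144 144 148 147 114 111 146 146 148 133 134 156]
 [154 150 143 146 129  81 111 145 142 141 125 131 157]
 [153 152 148 144 115  64 112 148 141 135 129 143 165]
 [147 150 150 148 115 100 143 148 140 130 146 172 173]
 [143 146 149 150 141 139 147 147 140 124 151 178 174]
 [139 144 146 147 147 147 144 140 131 113 145 178 171]
 [137 138 141 145 146 146 144 137 127 113 142 172 168]
 [134 136 136 139 142 144 143 136 125 121 150 173 168]
 [135 133 135 135 137 140 141 135 122 145 175 176 175]
 [137 134 135 135 134 137 140 135 121 154 188 182 181]]
```

```bash
python3 - <<'E'
from r import *
movel(gp(.735),speed=.05); pause(.8)
print(read_ft_force().round(1),read_finger_gap(),read_grasp_force(),np.abs(read_joint_vel()).max(),read_time_s())
print(sign_off())
E
```

```text
[-1.4  5.2 -2. ] 0.013353293702982438 31.24364960766229 0.0013444810696896102 25.75
the job is handed in; nothing more can be done
None
```

The job is handed in, at about 26 s of the 67 s allowed: the strap lies in the right bay and the hex-key set in the left, both let go. The gripper holds the lid at a commanded 0.735 rad, against about 0.73 rad for the set arm as estimated from the pictures; the result of the judging was not reported back.

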